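# Hold out a spoon for checking over the lunchbox

## Task

Draw the long steel spoon, not the teaspoon, out of the cutlery caddy by its handle and hold it out to me above the open lunchbox, so that I can see whether its bowl is clean before I pack it. I am standing at the front of the lunchbox, the side opposite the hinge of its lid: point the bowl straight at me with its hollow side up and the spoon sloping down towards the bowl at about 45 degrees, with the bowl about 10 cm above the middle of the box's opening. Keep the fingers off the bowl, do not let the spoon touch the counter or the lunchbox, leave everything else as it stands, and finish holding the spoon there, still in the gripper and steady.

Things in the scene. Friction and masses are not known exactly. Their poses are not given: they have to be found in the camera images.
- table_spoon: Long steel spoon, 225 mm, 60 to 100 g, standing bowl down in one of the caddy's three pockets (any), hollow facing the caddy's +x, leaning back about 10 degrees to the caddy's -x side. Origin at the bowl's tip; +z along the spoon to the handle end, +x the side to which the bowl's hollow opens, y across the width. About 125 mm of it stands free above the rim.
- bowl_centre (a point): Middle of the long spoon's bowl, at z = 34 mm and x = -5 mm of the spoon. The bowl spans z 0 to 68 mm, is 44 mm wide (y) and 10 mm deep (x = 0 to -10 mm). Above it a thin neck, 6 mm thick, to z 105 mm.
- handle_end (a point): Top end of the long spoon's handle, at z = 225 mm of the spoon. The handle runs from z 105 to 225 mm, centred on the spoon's x = y = 0: 9 mm thick (x), widening to 18 mm (y). It can be gripped across either.
- bowl_tip (a point): Tip of the long spoon's bowl (the end that stands in the caddy).
- teaspoon: Steel teaspoon of the same pattern but only 160 mm long (handle 13 mm wide), standing the same way in another pocket. Origin at its bowl's tip, +z towards its handle end. Leave it.
- plastic_fork: Green plastic fork, 185 mm long, standing tines down in the third pocket (handle 7 x 14 mm). Origin at the tines' tips, +z towards the handle end. Leave it.
- caddy: Slim clear cutlery caddy, fixed: a row of three open-topped pockets along its y axis, 57 mm from middle to middle, each 28 mm (x) by 54 mm (y) inside; pocket floor 8 mm and rim 96 mm above the counter; on a grey drip tray 70 x 196 mm. Origin under its centre, on the counter.
- lunchbox: Blue plastic lunchbox, fixed, open: 140 mm (x) by 190 mm (y) by 65 mm high, one divider inside. Origin under its centre, on the counter. Its +x axis points level out of its front (the side with the small catch, where the person stands); the lid's hinge is along the -x rim, at the back.
- mouth_centre (a point): Middle of the lunchbox's opening, at rim height, 65 mm above the counter.
- lid_edge (a point): Middle of the free edge of the lunchbox's flap lid. The lid is 146 mm long from hinge to edge and stands open by itself behind the box, leaning back by 115 to 150 degrees from closed; its edge stands 135 to 200 mm above the counter.
- sauce_tub: White round sauce tub, 48 mm across, 38 mm high, inside the lunchbox. Origin under its centre. Leave it.
- snack_jar_low: Lower of two stacked glass snack jars, 68 mm across, 64 mm high, with steel lid. Origin under its centre. Leave it.
- snack_jar_top: Upper glass snack jar, same size, standing on the lower one (stack 128 mm high). Origin under its centre. Leave it.
- muffin_cup: Small red silicone muffin cup, 68 mm across, 33 mm high, towards the counter's far edge. Origin under its centre. Leave it.
- tumbler: Greenish glass tumbler, 72 mm across, 95 mm high. Origin under its centre. Leave it.
Not all that is in view belongs to the job. There is more than one size of the lunchbox; the job needs the larger.

How it is judged:
On the way:
1. the long spoon is gripped and drawn clear of the caddy (height (world z) of bowl_tip above 0.11 m and contact force between the fingers and table_spoon above 0.5 N), for 0.2 s.
At the end, for the whole second after the job is handed in: Long spoon held still in the gripper: middle of its bowl within 40 mm (level) of the opening's middle and 70 to 130 mm above the rim; handle end up, slope 45 degrees within about 17; bowl pointing to the lunchbox's front, hollow up, within 20 degrees (horizontal distance between bowl_centre and mouth_centre below 0.04 m and height (world z) of bowl_centre between 0.135 and 0.195 m and angle between table_spoon's own z axis and vertical between 0.48 and 1.09 rad and angle between table_spoon's own x axis and vertical below 1.2 rad and angle between the y axis of table_spoon and the y axis of lunchbox, either way round below 0.35 rad and x of handle_end in the frame of lunchbox below -0.03 m and contact force between the fingers and table_spoon above 0.5 N and linear speed of table_spoon below 0.03 m/s and angular speed of table_spoon below 0.25 rad/s); the arm keeps its last pose, push and grip.
It fails at once if the fingers touch the bowl of the long spoon (contact force between the fingers and table_spoon_c0 above 0.3 N or contact force between the fingers and table_spoon_c1 above 0.3 N).
It fails at once if the long spoon touches the counter or the lunchbox (contact force between table_spoon and counter_c0 above 0.3 N or contact force between table_spoon and lunchbox above 0.3 N).
It fails at once if the teaspoon or the fork is moved by more than 3 cm (distance of any of teaspoon, plastic_fork from where it was at the start of the episode above 0.03 m).
It fails at once if the lid, the sauce tub, a jar, the muffin cup or the tumbler is moved by more than 3 cm (distance of any of lid_edge, sauce_tub, snack_jar_low, snack_jar_top, muffin_cup, tumbler from where it was at the start of the episode above 0.03 m).
It also fails if it takes over 35 s, if anything falls off the work surface, if the arm or the gripper's body presses on something with over 40 N, if the wrist force passes 120 N, or if a joint passes its speed limit or range.

## Robot

A 7-joint arm with a two-finger parallel gripper is mounted at the origin on the work surface. World frame = base frame: x ahead of the robot, y to its left, z up, the work surface at z = 0. Lengths are in m, angles in rad, forces in N, time in s.
With the tool pointing down it reaches from about 0.425 to 1.025 m from the base axis. Payload 3.6 kg.
Tool frame: the origin (TCP) lies midway between the tips of the shut fingers; the grasp point (between the pads) lies ctrl.hold_point_z behind it (ctrl.hold_point_z is the distance from the TCP to the grasp point, in m); z points along the fingers, y is the line along which they close (so a half turn about z gives the same grasp; the last joint's range is limited). The gripper opens to 85 mm and grips with 20 to 120 N. Pads are 22 mm wide; open, the fingers measure 114 mm over their backs; the gripper's body (76 mm by 85 mm) begins 54 mm behind the grasp point. The pads swing forward as they close: fully open they stand 13 mm farther back than shut.
Start: joints at [-1.218, 0.591, 0.048, 1.609, -0.033, 0.943, -0.034], TCP at [0.313, 0.654, 0.231] pointing down, gripper open.
Joint ranges: [-2.69, 2.69], [-0.47, 2.24], [-1.27, 1.36], [0.19, 2.51], [-1.53, 4.68], [0.08, 2.07], [-3.09, 3.09]. Speed limits (rad/s): [2.57, 2.57, 3.14, 3.14, 3.14, 3.14, 3.14].

## Interface

Orientations are given as a unit quaternion [x, y, z, w].
In Python, from rig import ctrl, optics gives the robot as it stands. The module is installed in compiled form; this text tells all that it offers.
- The arm moves only by the shell command python3 -m creep 'ROWS' [FORCE]. ROWS is JSON, a list of rows, each an object of numbers: "dx", "dy", "dz": the shift along the tool's x, y, z in mm; "ax", "ay", "az": the turn, a rotation vector about the tool's x, y, z in rad; "gripper": the opening, from 0 (shut) to 1 (fully open). A call has exactly 10 rows; each row shifts and turns the commanded pose from where the row before left it, along the tool's axes as they then stand; what a row does not reach is not made up. A row lasts 1/8 s, in which the tool goes at most 62.5 mm and 10.7 degrees, less where a joint would pass 70% of its speed; a pose out of reach is approached as far as the arm can. A call is refused whole if a number of a shift passes 62.5 or a number of a turn 0.188, either way. A call with a gripper value outside its range is refused whole. The fingers move at their own pace and stop on an object; FORCE is the grip in N (left out, the last holds). Time passes only in rows, so rows that do not move let the fingers close, or fill a call up. It gives the time, the measured TCP pose, the force, the opening and the grip force at its end, in the units of the state.
- ctrl.state(): the state, without advancing time (a new reading comes with each control period).
- optics.capture(name): name is "scene" or "top"; returns (picture, depth): 400x640x3 uint8, red, green, blue; 400x640 float32, m along the optical axis (not along the pixel's ray), 0 where there is no reading.
- optics.camera_model(name): a dict with "K" (3x3 intrinsics, pixels), "eye" and "orientation" of the camera in the world. Camera axes: x right, y down, z forward; pixel columns grow to the right and rows downward; lengths in m; the calibration is good to about 2 mm. A picture is of the moment at which its call begins. camera_model takes no time and is no camera call.
- ctrl.hand_in(): hands the job in; it is judged then, once.
The state is a dict: "t": time; "q": joint angles; "joint_velocities": joint speeds; "tau": joint torques, N m; "ee_pos": TCP position; "tool_rot": TCP orientation; "wrist_force": force on the tool from outside, world axes, zero at the start; "ft_torque": the same for the moment, N m; "grip_width": finger opening in m; "finger_force": force on a finger pad.
Only numpy, scipy, OpenCV 4.12 (cv2) and the standard library are available. Lean on these libraries where they do the work, as an engineer would, in place of code of your own. Each camera call takes 0.05 s, during which the arm holds its last target. There are 200 camera calls.

## Working session

There is one attempt and no reset: what is moved stays moved. The work goes in short steps, Python scripts to look and compute and a shell command to move; the robot and the scene stay as the last step left them, time stands still between calls to the robot, and variables do not carry over. Pictures are saved under pics/ and viewed, at most 10 in all, crops included, and the job is handed in when it is done.

```bash
mkdir -p pics
python3 - <<'E'
from rig import ctrl,optics
import cv2,numpy as np
print(ctrl.state(),ctrl.hold_point_z)
for n in("scene","top"):
    p,d=optics.capture(n);np.savez(f"{n}0.npz",p=p,d=d)
    cv2.imwrite(f"pics/{n}0.png",p[:,:,::-1]);print(n,optics.camera_model(n))
E
```

```text
{'t': 0.0, 'q': array([-1.21847562,  0.59217534,  0.04834704,  1.60982581, -0.03329766,
        0.94272324, -0.0336679 ]), 'joint_velocities': array([ 1.88566705e-03,  8.42635620e-05, -3.41427946e-04, -1.34491286e-03,
        1.87271934e-04,  7.67221594e-04, -5.72706344e-04]), 'tau': array([ 3.51332956e-04, -5.48696136e+01,  1.54717807e+00, -1.98128879e+01,
        9.46621236e-03,  8.80175881e-03,  6.72923861e-06]), 'ee_pos': array([0.31227985, 0.65337048, 0.23010035]), 'tool_rot': array([ 2.21032310e-01,  9.75265792e-01, -1.14938774e-03, -1.78041869e-04]), 'wrist_force': array([-1.02290271, -0.27248725, -0.12418155]), 'ft_torque': array([ 0.00411103, -0.01077647,  0.0038646 ]), 'finger_force': 0.0, 'grip_width': 0.08545140198508} 0.0187
scene {'K': array([[465.98743897,   0.        , 321.13764351],
       [  0.        , 465.98743897, 197.18770769],
       [  0.        ,   0.        ,   1.        ]]), 'eye': array([ 1.41052307, -0.18058926,  0.68403321]), 'orientation': array([ 0.6593117 ,  0.57764466, -0.31744829, -0.36174758])}
top {'K': array([[493.09044139,   0.        , 323.41662503],
       [  0.        , 493.09044139, 201.33383118],
       [  0.        ,   0.        ,   1.        ]]), 'eye': array([ 0.51447102, -0.04129369,  1.1176878 ]), 'orientation': array([ 0.71625797, -0.69632946,  0.0389758 , -0.02409777])}
```

View pics/scene0.png

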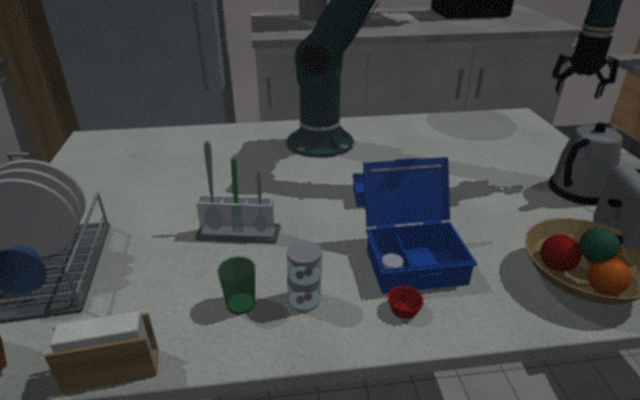

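View pics/top0.png

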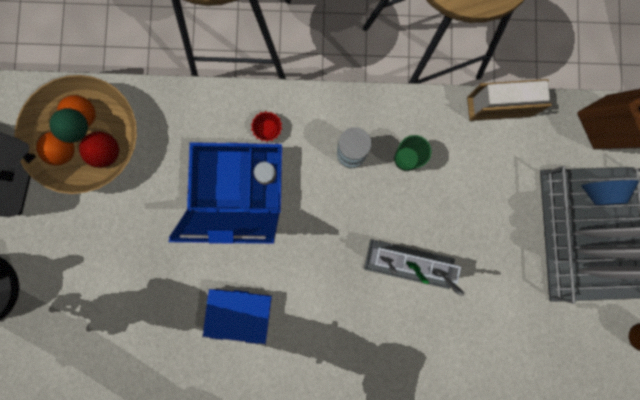

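The scene view shows the long spoon as the leftmost piece in the caddy, handle end near (208,143). The fork is in the middle and the teaspoon on the right. In the top view the long spoon's handle end is near (463,291). The large open lunchbox is at (235,177), with its lid at the bottom (robot side) and its front facing up, towards the red cup at (266,126).

```bash
cat > h.py <<'E'
import numpy as np,cv2
from scipy.spatial.transform import Rotation as R
from rig import ctrl,optics
M={n:optics.camera_model(n) for n in("scene","top")}
def ray(n,u,v):
    m=M[n];d=R.from_quat(m["orientation"]).apply(np.linalg.solve(m["K"],[u,v,1.]));return m["eye"],d
def plane(n,u,v,z):
    e,d=ray(n,u,v);return e+d*(z-e[2])/d[2]
def proj(n,P):
    m=M[n];c=R.from_quat(m["orientation"]).inv().apply(np.asarray(P)-m["eye"]);p=m["K"]@c;return p[:2]/p[2]
def tri(a,b):
    A=[];y=[]
    for n,(u,v) in(("scene",a),("top",b)):
        e,d=ray(n,u,v);d/=np.linalg.norm(d);Q=np.eye(3)-np.outer(d,d);A.append(Q);y.append(Q@e)
    A,y=np.vstack(A),np.hstack(y);x,*_=np.linalg.lstsq(A,y,rcond=None);return x,np.linalg.norm(A@x-y)
E
python3 - <<'E'
from h import *
s=np.load("scene0.npz");t=np.load("top0.npz")
a=cv2.resize(s['p'][130:250,185:290],None,fx=4,fy=4,interpolation=cv2.INTER_CUBIC)
b=cv2.resize(t['p'][230:310,355:475],None,fx=4,fy=4,interpolation=cv2.INTER_CUBIC)
a=cv2.copyMakeBorder(a,0,0,0,0,0);H=max(len(a),len(b))
f=lambda i:cv2.copyMakeBorder(i,0,H-len(i),0,0,cv2.BORDER_CONSTANT)
o=cv2.hconcat([f(a),cv2.resize(f(b),(370,int(H*370/480))) if 0 else f(b)[:, :]])
o=o[:, :]; print(o.shape)
o=cv2.resize(o,None,fx=800/o.shape[1],fy=800/o.shape[1]);print(o.shape)
cv2.imwrite("pics/crop.png",np.clip(o*1.8,0,255).astype(np.uint8)[:,:,::-1])
# lunchbox blue mask in top
hsv=cv2.cvtColor(t['p'],cv2.COLOR_RGB2HSV)
m=cv2.inRange(hsv,(105,120,40),(130,255,255))
for c in cv2.findContours(m,0,2)[0]:
    if cv2.contourArea(c)>800: print(cv2.contourArea(c),cv2.boundingRect(c),cv2.approxPolyDP(c,4,True)[:,0].tolist())
# depth cloud over lunchbox
def cloud(n,D):
    v,u=np.nonzero(D>0);m=M[n];z=D[v,u];c=np.c_[(u-m["K"][0,2])/m["K"][0,0]*z,(v-m["K"][1,2])/m["K"][1,1]*z,z]
    return R.from_quat(m["orientation"]).apply(c)+m["eye"],u,v
P,u,v=cloud("top",t['d'])
k=(m[v,u]>0)&(u>160)&(u<290)&(v>135)&(v<250);Q=P[k]
rim=Q[(abs(Q[:,2]-.065)<.006)];print(len(rim),cv2.minAreaRect(rim[:,:2].astype(np.float32)*1000))
for lo in np.arange(.08,.22,.02):
    q=Q[(Q[:,2]>lo)&(Q[:,2]<lo+.02)]
    if len(q):print(lo.round(2),len(q),q.min(0).round(3),q.max(0).round(3))
k=(u>355)&(u<480)&(v>225)&(v<310)&(P[:,2]>.11);print("caddy hi top");print(np.c_[u,v,P.round(3)][k][::6])
P,u,v=cloud("scene",s['d']);k=(u>195)&(u<225)&(v>135)&(v<200)&(P[:,0]<.5)&(P[:,0]>.1)&(P[:,2]>.09);print(np.c_[u,v,P.round(3)][k][::12])
E
```

```text
(480, 900, 3)
(427, 800, 3)
2955.0 (204, 289, 68, 54) [[209, 290], [204, 335], [265, 341], [270, 296]]
894.5 (583, 181, 54, 24) [[636, 181], [583, 187], [595, 203], [627, 201]]
9235.0 (169, 143, 113, 100) [[190, 143], [187, 211], [169, 240], [272, 242], [280, 211], [280, 144]]
1206 ((653.5914306640625, 130.65785217285156), (155.25035095214844, 199.42654418945312), 0.7641122937202454)
0.08 388 [0.561 0.033 0.08 ] [0.582 0.224 0.1  ]
0.1 422 [0.552 0.032 0.1  ] [0.573 0.224 0.12 ]
0.12 445 [0.543 0.032 0.12 ] [0.561 0.224 0.14 ]
0.14 427 [0.533 0.032 0.14 ] [0.552 0.224 0.16 ]
0.16 189 [0.523 0.032 0.16 ] [0.542 0.224 0.18 ]
0.18 379 [0.515 0.032 0.18 ] [0.534 0.225 0.2  ]
0.2 239 [0.516 0.106 0.2  ] [0.537 0.152 0.21 ]
caddy hi top
[[ 3.89e+02  2.65e+02  4.79e-01 -1.98e-01  1.13e-01]
 [ 3.91e+02  2.66e+02  4.78e-01 -1.99e-01  1.34e-01]
 [ 3.92e+02  2.67e+02  4.76e-01 -1.99e-01  1.41e-01]
 [ 3.92e+02  2.68e+02  4.75e-01 -1.98e-01  1.51e-01]
 [ 3.92e+02  2.69e+02  4.73e-01 -1.97e-01  1.57e-01]
 [ 3.92e+02  2.70e+02  4.71e-01 -1.96e-01  1.61e-01]
 [ 3.91e+02  2.71e+02  4.69e-01 -1.95e-01
[... 3341 characters left out ...]
 1.42e-01]
 [ 2.12e+02  1.81e+02  4.53e-01 -3.10e-01  1.36e-01]
 [ 2.11e+02  1.84e+02  4.55e-01 -3.13e-01  1.29e-01]
 [ 2.11e+02  1.87e+02  4.60e-01 -3.13e-01  1.24e-01]
 [ 2.13e+02  1.89e+02  4.53e-01 -3.10e-01  1.14e-01]
 [ 2.13e+02  1.92e+02  4.61e-01 -3.10e-01  1.11e-01]
 [ 2.03e+02  1.95e+02  4.47e-01 -3.36e-01  9.50e-02]
 [ 2.07e+02  1.96e+02  4.53e-01 -3.26e-01  9.60e-02]
 [ 2.19e+02  1.96e+02  4.59e-01 -2.98e-01  9.70e-02]
 [ 2.05e+02  1.97e+02  4.53e-01 -3.31e-01  9.30e-02]
 [ 2.17e+02  1.97e+02  4.59e-01 -3.03e-01  9.50e-02]
 [ 2.06e+02  1.98e+02  4.53e-01 -3.29e-01  9.00e-02]
 [ 2.21e+02  1.98e+02  4.62e-01 -2.94e-01  9.30e-02]
 [ 2.24e+02  1.99e+02  4.73e-01 -2.86e-01  9.60e-02]]
```

View pics/crop.png

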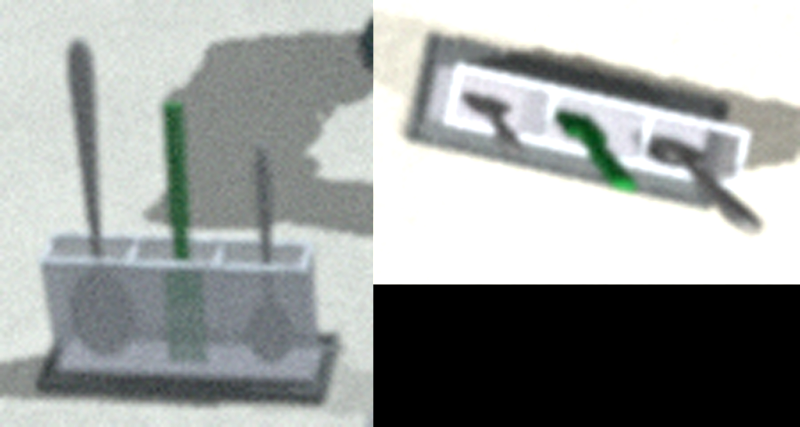

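The crop shows the long spoon's handle clear of the rim. The caddy is yawed about -11°, and the hollow faces away from the robot. My plan is to grip the handle along its own axis, with the fingers closing across its thickness, which keeps them clear of the fork. First I'll work out the approach and check the box centre.

```bash
cat >> h.py <<'E'
def tool(zdir,xdir):   # orientation from tool z and approx tool x
    z=np.array(zdir,float);z/=np.linalg.norm(z);x=np.array(xdir,float);x-=z*(x@z);x/=np.linalg.norm(x)
    return R.from_matrix(np.c_[x,np.cross(z,x),z])
def go(pos,rot):
    s=ctrl.state();r=R.from_quat(s["tool_rot"])
    print("t %.2f"%s["t"],"ee",s["ee_pos"].round(4),"q",s["q"].round(2),"w %.4f F %.1f"%(s["grip_width"],s["finger_force"]),"wf",s["wrist_force"].round(1))
    print("shift now-tool mm",(r.inv().apply(np.array(pos)-s["ee_pos"])*1000).round(1),"shift goal-tool",(rot.inv().apply(np.array(pos)-s["ee_pos"])*1000).round(1),"turn",(r.inv()*rot).as_rotvec().round(3))
def sim(n,row,p,r):
    for _ in range(n):
        p=p+r.apply(np.array(row[:3])/1000);r=r*R.from_rotvec(row[3:])
    return p,r
d=np.array([.982*np.sin(.172),-.186*np.sin(.172),-np.cos(.172)])
GR=tool(d,[.186,.982,0]);END=np.array([.437,-.309,.231])
def grasp(depth): return END+d*(depth+.0187)
E
python3 - <<'E'
from h import *
go(grasp(.035)-d*.1,GR)
s=ctrl.state();p,r=s["ee_pos"],R.from_quat(s["tool_rot"])
p,r=sim(2,[-10,-15,-50,0,0,0],p,r);print(p)
for i in range(20):
    p,r=sim(1,[-55,-6,0,0,0,.075],p,r)
    if i%4==3:print(p.round(3),np.hypot(*p[:2]).round(3),r.apply([0,1,0]).round(2))
t=np.load("top0.npz");D=t['d'];m=M["top"]
v,u=np.nonzero(D>0);z=D[v,u];K=m["K"]
P=R.from_quat(m["orientation"]).apply(np.c_[(u-K[0,2])/K[0,0]*z,(v-K[1,2])/K[1,1]*z,z])+m["eye"]
k=(abs(P[:,2]-.065)<.007)&(P[:,0]>.5)&(P[:,0]<.8)&(P[:,1]>0)&(P[:,1]<.26);Q=P[k]
print("x hist",np.histogram(Q[:,0],np.arange(.56,.76,.01)));print("y hist",np.histogram(Q[:,1],np.arange(.02,.24,.01)))
for a in ((190,143),(280,144),(187,211),(280,211)): print(plane("top",*a,.065).round(3))
E
```

```text
t 0.10 ee [0.3123 0.6535 0.2302] q [-1.22  0.59  0.05  1.61 -0.03  0.94 -0.03] w 0.0858 F 0.0 wf [ 0.3  1.2 -0.1]
shift now-tool mm [-519.8 -816.8  -44.6] shift goal-tool [-922.4  297.3    4.6] turn [-0.148 -0.111  1.309]
[0.31750482 0.61796143 0.33031099]
[0.491 0.482 0.33 ] 0.688 [ 0.68  0.73 -0.  ]
[0.616 0.3   0.331] 0.685 [ 0.87  0.5  -0.  ]
[0.682 0.09  0.331] 0.688 [ 0.97  0.22 -0.  ]
[ 0.683 -0.131  0.331] 0.695 [ 1.   -0.07 -0.  ]
[ 0.618 -0.342  0.332] 0.707 [ 0.93 -0.37  0.  ]
x hist (array([  0,  87, 383,  36,  38,  37,  38,  37,  34,  38,  38,  35,  35,
        34,  41,  35, 321,  44,   0]), array([0.56, 0.57, 0.58, 0.59, 0.6 , 0.61, 0.62, 0.63, 0.64, 0.65, 0.66,
       0.67, 0.68, 0.69, 0.7 , 0.71, 0.72, 0.73, 0.74, 0.75]))
y hist (array([  1, 270,  44,  44,  38,  43,  43,  36,  40,  41,  43,  43,  47,
        40,  46,  43,  43,  41,  38,  43, 262]), array([0.02, 0.03, 0.04, 0.05, 0.06, 0.07, 0.08, 0.09, 0.1 , 0.11, 0.12,
       0.13, 0.14, 0.15, 0.16, 0.17, 0.18, 0.19, 0.2 , 0.21, 0.22, 0.23]))
[0.727 0.229 0.065]
[0.731 0.035 0.065]
[0.58  0.227 0.065]
[0.586 0.03  0.065]
```

```bash
python3 -m creep '[{"dx":-10,"dy":-10,"dz":-50,"gripper":1},{"dx":-10,"dy":-10,"dz":-50},{"dx":-58,"dy":-8,"az":0.07},{"dx":-58,"dy":-8,"az":0.07},{"dx":-58,"dy":-8,"az":0.07},{"dx":-58,"dy":-8,"az":0.07},{"dx":-58,"dy":-8,"az":0.07},{"dx":-58,"dy":-8,"az":0.07},{"dx":-58,"dy":-8,"az":0.07},{"dx":-58,"dy":-8,"az":0.07}]' 60
python3 - <<'E'
from h import *
go(grasp(.035)-d*.1,GR)
s=ctrl.state();p,r=s["ee_pos"],R.from_quat(s["tool_rot"])
for i in range(10):
    p,r=sim(1,[-55,-20,0,0,0,.075],p,r)
    if i%3==0:print(p.round(3),np.hypot(*p[:2]).round(3))
go(p-0,r)
E
```

```text
t 0.10 ee [0.3123 0.6535 0.2302] q [-1.22  0.59  0.05  1.61 -0.03  0.94 -0.03] w 0.0858 F 0.0 wf [ 0.3  1.2 -0.1]
shift now-tool mm [-519.8 -816.8  -44.6] shift goal-tool [-922.4  297.3    4.6] turn [-0.148 -0.111  1.309]
[0.353 0.612 0.23 ] 0.706
[0.456 0.47  0.23 ] 0.655
[0.524 0.308 0.231] 0.608
[0.555 0.136 0.231] 0.572
t 0.10 ee [0.3123 0.6535 0.2302] q [-1.22  0.59  0.05  1.61 -0.03  0.94 -0.03] w 0.0858 F 0.0 wf [ 0.3  1.2 -0.1]
shift now-tool mm [-442.3 -362.3   -0. ] shift goal-tool [-570.6   36.4   -0. ] turn [0.   0.   0.75]$[0]: bad value
```

```bash
python3 -m creep '[{"dx":-10,"dy":-10,"dz":-50,"ax":0,"ay":0,"az":0,"gripper":1},{"dx":-10,"dy":-10,"dz":-50,"ax":0,"ay":0,"az":0,"gripper":1},{"dx":-58,"dy":-8,"dz":0,"ax":0,"ay":0,"az":0.07,"gripper":1},{"dx":-58,"dy":-8,"dz":0,"ax":0,"ay":0,"az":0.07,"gripper":1},{"dx":-58,"dy":-8,"dz":0,"ax":0,"ay":0,"az":0.07,"gripper":1},{"dx":-58,"dy":-8,"dz":0,"ax":0,"ay":0,"az":0.07,"gripper":1},{"dx":-58,"dy":-8,"dz":0,"ax":0,"ay":0,"az":0.07,"gripper":1},{"dx":-58,"dy":-8,"dz":0,"ax":0,"ay":0,"az":0.07,"gripper":1},{"dx":-58,"dy":-8,"dz":0,"ax":0,"ay":0,"az":0.07,"gripper":1},{"dx":-58,"dy":-8,"dz":0,"ax":0,"ay":0,"az":0.07,"gripper":1}]' 60
python3 - <<'E'
from h import *
go(grasp(.035)-d*.1,GR)
s=ctrl.state();p,r=s["ee_pos"],R.from_quat(s["tool_rot"])
for i in range(10):
    p,r=sim(1,[-55,-20,0,0,0,.075],p,r)
    if i%3==0:print(p.round(3),np.hypot(*p[:2]).round(3))
E
```

```text
t: 1.35
ee_pos: [0.6355, 0.2853, 0.3307]
tool_rot: [0.483, 0.876, -0.0, -0.0]
wrist_force: [-0.1, 0.5, -0.1]
grip_width: 0.085
finger_force: 0.0
t 1.35 ee [0.6355 0.2853 0.3307] q [-0.66  0.48  0.26  1.58 -0.13  1.1   0.2 ] w 0.0850 F 0.0 wf [-0.1  0.5 -0.1]
shift now-tool mm [-391.3 -490.8   54.4] shift goal-tool [-620.9 -100.2   37.5] turn [-0.165 -0.064  0.748]
[0.648 0.228 0.331] 0.687
[0.659 0.053 0.331] 0.661
[ 0.631 -0.12   0.331] 0.642
[ 0.565 -0.282  0.331] 0.632
```

```bash
python3 -m creep '[{"dx":-55,"dy":-26,"dz":0,"ax":0,"ay":0,"az":0.075,"gripper":1},{"dx":-55,"dy":-26,"dz":0,"ax":0,"ay":0,"az":0.075,"gripper":1},{"dx":-55,"dy":-26,"dz":0,"ax":0,"ay":0,"az":0.075,"gripper":1},{"dx":-55,"dy":-26,"dz":0,"ax":0,"ay":0,"az":0.075,"gripper":1},{"dx":-55,"dy":-26,"dz":0,"ax":0,"ay":0,"az":0.075,"gripper":1},{"dx":-55,"dy":-26,"dz":0,"ax":0,"ay":0,"az":0.075,"gripper":1},{"dx":-55,"dy":-26,"dz":0,"ax":0,"ay":0,"az":0.075,"gripper":1},{"dx":-55,"dy":-26,"dz":0,"ax":0,"ay":0,"az":0.075,"gripper":1},{"dx":-55,"dy":-26,"dz":0,"ax":0,"ay":0,"az":0.075,"gripper":1},{"dx":-55,"dy":-26,"dz":0,"ax":0,"ay":0,"az":0.073,"gripper":1}]'
python3 - <<'E'
from h import *
go(grasp(.035)-d*.1,GR)
E
```

```text
t: 2.6
ee_pos: [0.5075, -0.2954, 0.331]
tool_rot: [0.769, 0.639, -0.0, -0.0]
wrist_force: [1.0, -0.8, 0.3]
grip_width: 0.0855
finger_force: 0.0
t 2.60 ee [ 0.5075 -0.2954  0.331 ] q [ 0.03  0.35  0.57  1.84 -0.22  1.02  0.5 ] w 0.0855 F 0.0 wf [ 1.  -0.8  0.3]
shift now-tool mm [-26.4 -74.6  54.4] shift goal-tool [-26.5 -82.8  40.8] turn [-0.172 -0.     0.002]
```

```bash
python3 -m creep '[{"dx":0,"dy":0,"dz":0,"ax":-0.086,"ay":0,"az":0,"gripper":1},{"dx":0,"dy":0,"dz":0,"ax":-0.086,"ay":0,"az":0,"gripper":1},{"dx":-7,"dy":-21,"dz":0,"ax":0,"ay":0,"az":0,"gripper":1},{"dx":-7,"dy":-21,"dz":0,"ax":0,"ay":0,"az":0,"gripper":1},{"dx":-7,"dy":-21,"dz":0,"ax":0,"ay":0,"az":0,"gripper":1},{"dx":-5,"dy":-20,"dz":0,"ax":0,"ay":0,"az":0,"gripper":1},{"dx":0,"dy":0,"dz":20,"ax":0,"ay":0,"az":0,"gripper":1},{"dx":0,"dy":0,"dz":20,"ax":0,"ay":0,"az":0,"gripper":1},{"dx":0,"dy":0,"dz":0,"ax":0,"ay":0,"az":0,"gripper":1},{"dx":0,"dy":0,"dz":0,"ax":0,"ay":0,"az":0,"gripper":1}]'
python3 - <<'E'
from h import *
go(grasp(.035),GR)
for n in("scene","top"):
    p,_=optics.capture(n);s=R.from_quat(ctrl.state()["tool_rot"]);e=ctrl.state()["ee_pos"]
    p=p.copy();q=proj(n,e);print(n,q.round(1));o=p[80:240,150:310] if n=="scene" else p[200:360,350:510]
    o=cv2.resize(o,(400,400),interpolation=cv2.INTER_CUBIC)
    if n=="scene":a=o
cv2.imwrite("pics/pre.png",np.clip(cv2.hconcat([a,o])*1.7,0,255).astype(np.uint8)[:,:,::-1])
E
```

```text
t: 3.85
ee_pos: [0.4301, -0.3061, 0.2782]
tool_rot: [0.766, 0.637, 0.055, 0.066]
wrist_force: [-0.3, 0.7, 0.3]
grip_width: 0.0853
finger_force: 0.0
t 3.85 ee [ 0.4301 -0.3061  0.2782] q [ 0.13  0.25  0.54  2.12 -0.33  0.68  0.71] w 0.0853 F 0.0 wf [-0.3  0.7  0.3]
shift now-tool mm [ -1.6  -0.9 101.5] shift goal-tool [ -1.5  -0.8 101.5] turn [ 0.001 -0.     0.004]
scene [206.1 119.6]
top [467.7 299.5]
```

View pics/pre.png

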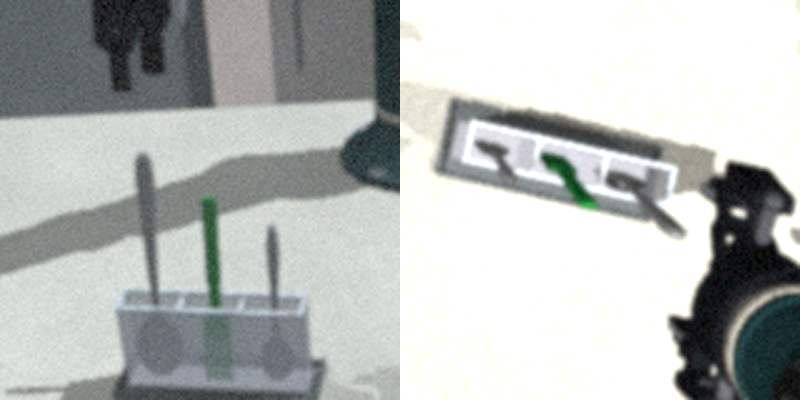

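The long spoon's handle end lies directly below the open fingers along the tool axis, and the fork and teaspoon are clear. I'll descend along the spoon and close.

```bash
python3 -m creep '[{"dx":-1.5,"dy":-1,"dz":17,"ax":0,"ay":0,"az":0,"gripper":1},{"dx":0,"dy":0,"dz":17,"ax":0,"ay":0,"az":0,"gripper":1},{"dx":0,"dy":0,"dz":17,"ax":0,"ay":0,"az":0,"gripper":1},{"dx":0,"dy":0,"dz":17,"ax":0,"ay":0,"az":0,"gripper":1},{"dx":0,"dy":0,"dz":17,"ax":0,"ay":0,"az":0,"gripper":1},{"dx":0,"dy":0,"dz":16,"ax":0,"ay":0,"az":0,"gripper":1},{"dx":0,"dy":0,"dz":0,"ax":0,"ay":0,"az":0,"gripper":1},{"dx":0,"dy":0,"dz":0,"ax":0,"ay":0,"az":0,"gripper":1},{"dx":0,"dy":0,"dz":0,"ax":0,"ay":0,"az":0,"gripper":0.5},{"dx":0,"dy":0,"dz":0,"ax":0,"ay":0,"az":0,"gripper":0.4}]' 60
python3 - <<'E'
from h import *
go(grasp(.035),GR)
for n in("scene","top"):
    p,_=optics.capture(n);o=p[110:230,170:290] if n=="scene" else p[220:340,380:500]
    o=cv2.resize(o,(400,400),interpolation=cv2.INTER_CUBIC)
    if n=="scene":a=o
cv2.imwrite("pics/at.png",np.clip(cv2.hconcat([a,o])*1.7,0,255).astype(np.uint8)[:,:,::-1])
E
```

```text
t: 5.2
ee_pos: [0.4462, -0.3104, 0.1786]
tool_rot: [0.766, 0.637, 0.055, 0.067]
wrist_force: [0.2, -0.0, 0.0]
grip_width: 0.0516
finger_force: 0.0
t 5.20 ee [ 0.4462 -0.3104  0.1786] q [ 0.26  0.42  0.4   2.18 -0.53  0.47  0.89] w 0.0516 F 0.0 wf [ 0.2 -0.   0. ]
shift now-tool mm [-0.4 -0.2  0.5] shift goal-tool [-0.4 -0.2  0.5] turn [ 0.001 -0.     0.004]
```

View pics/at.png

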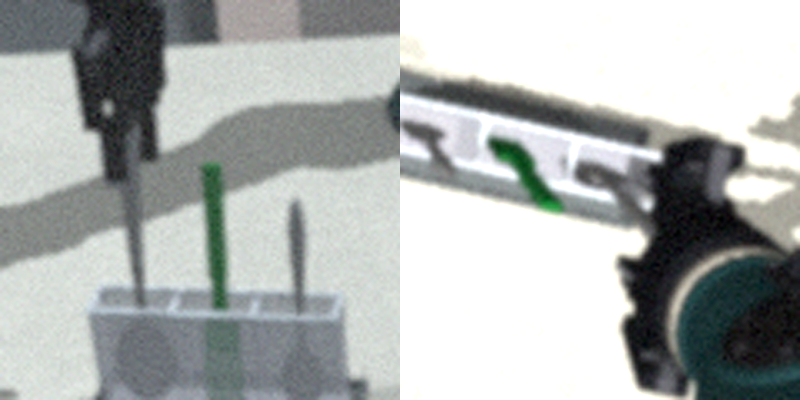

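The handle is between the fingers, running from about (130,125) to (135,290) in the left crop, and the neighbouring pieces are untouched. I'll close and draw the spoon out along its own axis.

```bash
python3 -m creep '[{"dx":0,"dy":0,"dz":0,"ax":0,"ay":0,"az":0,"gripper":0.2},{"dx":0,"dy":0,"dz":0,"ax":0,"ay":0,"az":0,"gripper":0},{"dx":0,"dy":0,"dz":0,"ax":0,"ay":0,"az":0,"gripper":0},{"dx":0,"dy":0,"dz":0,"ax":0,"ay":0,"az":0,"gripper":0},{"dx":0,"dy":0,"dz":0,"ax":0,"ay":0,"az":0,"gripper":0},{"dx":0,"dy":0,"dz":0,"ax":0,"ay":0,"az":0,"gripper":0},{"dx":0,"dy":0,"dz":-10,"ax":0,"ay":0,"az":0,"gripper":0},{"dx":0,"dy":0,"dz":-10,"ax":0,"ay":0,"az":0,"gripper":0},{"dx":0,"dy":0,"dz":-10,"ax":0,"ay":0,"az":0,"gripper":0},{"dx":0,"dy":0,"dz":-10,"ax":0,"ay":0,"az":0,"gripper":0}]' 80
```

```text
t: 6.55
ee_pos: [0.442, -0.3101, 0.2195]
tool_rot: [0.766, 0.637, 0.056, 0.069]
wrist_force: [5.6, -0.7, -3.9]
grip_width: 0.0077
finger_force: 78.5
```

The spoon is gripped. The 5.6 N in x is the handle rubbing on the back rim, so I'll shift forward (+tool y) to give the bowl's back room to clear it, then keep lifting.

```bash
python3 -m creep '[{"dx":0,"dy":3,"dz":0,"ax":0,"ay":0,"az":0,"gripper":0},{"dx":0,"dy":4,"dz":-3,"ax":0,"ay":0,"az":0,"gripper":0},{"dx":0,"dy":4,"dz":-5,"ax":0,"ay":0,"az":0,"gripper":0},{"dx":0,"dy":0,"dz":-8,"ax":0,"ay":0,"az":0,"gripper":0},{"dx":0,"dy":0,"dz":-10,"ax":0,"ay":0,"az":0,"gripper":0},{"dx":0,"dy":0,"dz":-10,"ax":0,"ay":0,"az":0,"gripper":0},{"dx":0,"dy":0,"dz":-10,"ax":0,"ay":0,"az":0,"gripper":0},{"dx":0,"dy":0,"dz":-10,"ax":0,"ay":0,"az":0,"gripper":0},{"dx":0,"dy":0,"dz":0,"ax":0,"ay":0,"az":0,"gripper":0},{"dx":0,"dy":0,"dz":0,"ax":0,"ay":0,"az":0,"gripper":0}]' 80
```

```text
t: 7.8
ee_pos: [0.4403, -0.309, 0.2744]
tool_rot: [0.766, 0.637, 0.055, 0.066]
wrist_force: [-0.4, 0.5, -1.3]
grip_width: 0.0079
finger_force: 78.7
```

```bash
python3 -m creep '[{"dx":0,"dy":0,"dz":-10,"ax":0,"ay":0,"az":0,"gripper":0},{"dx":0,"dy":0,"dz":-15,"ax":0,"ay":0,"az":0,"gripper":0},{"dx":0,"dy":2,"dz":-18,"ax":0,"ay":0,"az":0,"gripper":0},{"dx":0,"dy":4,"dz":-18,"ax":0,"ay":0,"az":0,"gripper":0},{"dx":0,"dy":4,"dz":-18,"ax":0,"ay":0,"az":0,"gripper":0},{"dx":0,"dy":4,"dz":-18,"ax":0,"ay":0,"az":0,"gripper":0},{"dx":0,"dy":4,"dz":-18,"ax":0,"ay":0,"az":0,"gripper":0},{"dx":0,"dy":4,"dz":-15,"ax":0,"ay":0,"az":0,"gripper":0},{"dx":0,"dy":0,"dz":0,"ax":0,"ay":0,"az":0,"gripper":0},{"dx":0,"dy":0,"dz":0,"ax":0,"ay":0,"az":0,"gripper":0}]' 80
cat >> h.py <<'E'
# spoon measured in tool frame -> set after look
FR=tool([.707,0,-.707],[-.02,1,0])
E
python3 - <<'E'
from h import *
go([.559,.13,.262+.1],FR)
s=ctrl.state();r=R.from_quat(s["tool_rot"])
b=s["ee_pos"]+r.apply([0,0,.137]);print("pred bowl centre",b,"tip",s["ee_pos"]+r.apply([0,0,.171]))
for n in("scene","top"):
    p,_=optics.capture(n);o=p[90:250,160:320] if n=="scene" else p[200:360,350:510]
    print(n,proj(n,b),proj(n,s["ee_pos"]+r.apply([0,0,.171])))
    o=cv2.resize(o,(400,400),interpolation=cv2.INTER_CUBIC)
    if n=="scene":a=o
cv2.imwrite("pics/out.png",np.clip(cv2.hconcat([a,o])*1.7,0,255).astype(np.uint8)[:,:,::-1])
E
```

```text
t: 9.05
ee_pos: [0.4394, -0.3088, 0.4058]
tool_rot: [0.766, 0.637, 0.055, 0.066]
wrist_force: [-0.6, 0.1, -1.5]
grip_width: 0.008
finger_force: 78.8
t 9.05 ee [ 0.4394 -0.3088  0.4058] q [ 0.03  0.12  0.6   1.93 -0.17  0.96  0.53] w 0.0080 F 78.8 wf [-0.6  0.1 -1.5]
shift now-tool mm [453.2  29.7  49.8] shift goal-tool [438.   59.8 115.5] turn [-0.613  0.081 -0.179]
pred bowl centre [ 0.46233227 -0.31296553  0.27081224] tip [ 0.46802217 -0.3140046   0.23730783]
scene [202.2290856  128.98607175] [203.64678378 144.29196428]
top [470.18366219 280.21197657] [464.76865317 275.67304289]
```

View pics/out.png

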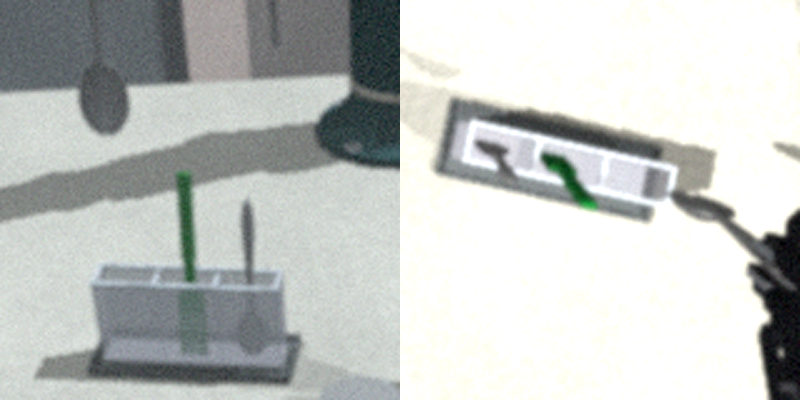

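The spoon is out and held straight: the tip is at about (202,143) in the scene view, against (204,144) predicted. The teaspoon and fork are still in place. Next I tilt and carry the spoon towards the box.

```bash
python3 -m creep '[{"dx":15,"dy":12,"dz":0,"ax":-0.12,"ay":0.016,"az":-0.036,"gripper":0},{"dx":20,"dy":12,"dz":0,"ax":-0.12,"ay":0.016,"az":-0.036,"gripper":0},{"dx":25,"dy":12,"dz":10,"ax":-0.12,"ay":0.016,"az":-0.036,"gripper":0},{"dx":30,"dy":12,"dz":20,"ax":-0.12,"ay":0.016,"az":-0.036,"gripper":0},{"dx":30,"dy":12,"dz":20,"ax":-0.13,"ay":0.016,"az":-0.036,"gripper":0},{"dx":30,"dy":5,"dz":20,"ax":0,"ay":0,"az":0,"gripper":0},{"dx":30,"dy":0,"dz":20,"ax":0,"ay":0,"az":0,"gripper":0},{"dx":30,"dy":0,"dz":10,"ax":0,"ay":0,"az":0,"gripper":0},{"dx":20,"dy":0,"dz":0,"ax":0,"ay":0,"az":0,"gripper":0},{"dx":10,"dy":0,"dz":0,"ax":0,"ay":0,"az":0,"gripper":0}]' 80;python3 - <<'E'
from h import *
go([.559,.13,.262+.1],FR)
E
```

```text
t: 10.4
ee_pos: [0.5585, -0.0846, 0.3589]
tool_rot: [0.659, 0.663, 0.254, 0.248]
wrist_force: [-0.9, 0.6, -1.7]
grip_width: 0.008
finger_force: 78.9
t 10.40 ee [ 0.5585 -0.0846  0.3589] q [-0.24  0.04  0.37  2.31 -1.03  0.13  1.12] w 0.0080 F 78.9 wf [-0.9  0.6 -1.7]
shift now-tool mm [ 2.146e+02  2.900e+00 -1.000e-01] shift goal-tool [214.5   5.6  -1.9] turn [-0.06  -0.01  -0.012]
```

```bash
python3 -m creep '[{"dx":15,"dy":0,"dz":0,"ax":0,"ay":0,"az":0,"gripper":0},{"dx":25,"dy":0,"dz":0,"ax":0,"ay":0,"az":0,"gripper":0},{"dx":30,"dy":1,"dz":0,"ax":0,"ay":0,"az":0,"gripper":0},{"dx":35,"dy":1,"dz":0,"ax":0,"ay":0,"az":0,"gripper":0},{"dx":35,"dy":1,"dz":0,"ax":0,"ay":0,"az":0,"gripper":0},{"dx":30,"dy":0,"dz":0,"ax":0,"ay":0,"az":0,"gripper":0},{"dx":25,"dy":0,"dz":0,"ax":0,"ay":0,"az":0,"gripper":0},{"dx":19,"dy":0,"dz":0,"ax":0,"ay":0,"az":0,"gripper":0},{"dx":0,"dy":0,"dz":0,"ax":0,"ay":0,"az":0,"gripper":0},{"dx":0,"dy":0,"dz":0,"ax":0,"ay":0,"az":0,"gripper":0}]' 80;python3 - <<'E'
from h import *
go([.559,.13,.262+.1],FR)
s=ctrl.state();r=R.from_quat(s["tool_rot"]);print(r.apply([0,0,1]))
b=s["ee_pos"]+r.apply([0,0,.137]);print("pred bowl centre",b)
for n in("scene","top"):
    p,_=optics.capture(n);o=p[100:300,340:540] if n=="scene" else p[100:300,150:350]
    print(n,proj(n,b),proj(n,s["ee_pos"]+r.apply([0,0,.171])))
    o=cv2.resize(o,(400,400),interpolation=cv2.INTER_CUBIC)
    if n=="scene":a=o
cv2.imwrite("pics/over.png",np.clip(cv2.hconcat([a,o])*1.7,0,255).astype(np.uint8)[:,:,::-1])
E
```

```text
t: 11.65
ee_pos: [0.5605, 0.0554, 0.3593]
tool_rot: [0.662, 0.664, 0.248, 0.245]
wrist_force: [-0.4, 0.4, -1.8]
grip_width: 0.0079
finger_force: 78.9
t 11.65 ee [0.5605 0.0554 0.3593] q [-1.52  0.09  1.36  2.33  0.35  0.09 -0.52] w 0.0079 F 78.9 wf [-0.4  0.4 -1.8]
shift now-tool mm [74.6  0.8 -2.6] shift goal-tool [74.6  1.9 -2.9] turn [-0.073 -0.006 -0.013]
[ 0.65345627  0.00526635 -0.75694594]
pred bowl centre [0.64998868 0.0561371  0.25560327]
scene [391.77818483 165.89185684] [393.78812599 183.3254411 ]
top [259.33788008 166.59062058] [261.23071656 156.74564627]
```

View pics/over.png

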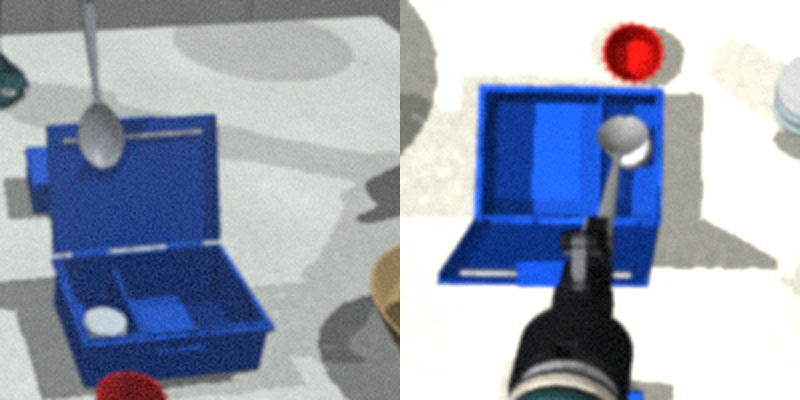

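The spoon is held true: bowl at about (100,135) in the left crop and (623,135) in the right, matching prediction within about 4 mm. The arm has run into joint limits at this tilt (q6 and q3), so it stopped 75 mm short in y. I'll use a gentler tilt of about 36° from vertical, well inside the tolerance, and finish the sideways move.

```bash
python3 -m creep '[{"dx":0,"dy":0,"dz":0,"ax":0.05,"ay":0,"az":0,"gripper":0},{"dx":0,"dy":0,"dz":0,"ax":0.05,"ay":0,"az":0,"gripper":0},{"dx":10,"dy":5,"dz":5,"ax":0,"ay":0,"az":0,"gripper":0},{"dx":10,"dy":5,"dz":5,"ax":0,"ay":0,"az":0,"gripper":0},{"dx":10,"dy":5,"dz":5,"ax":0,"ay":0,"az":0,"gripper":0},{"dx":10,"dy":0,"dz":0,"ax":0,"ay":0,"az":0,"gripper":0},{"dx":10,"dy":0,"dz":0,"ax":0,"ay":0,"az":0,"gripper":0},{"dx":10,"dy":0,"dz":0,"ax":0,"ay":0,"az":0,"gripper":0},{"dx":10,"dy":0,"dz":0,"ax":0,"ay":0,"az":0,"gripper":0},{"dx":0,"dy":0,"dz":0,"ax":0,"ay":0,"az":0,"gripper":0}]' 80;cat >> h.py <<'E'
F2=tool([.58,.012,-.815],[-.02,1,0])
E
python3 - <<'E'
from h import *
go([.582,.13,.284],F2)
E
```

```text
t: 13.0
ee_pos: [0.5813, 0.1284, 0.3564]
tool_rot: [0.671, 0.677, 0.215, 0.212]
wrist_force: [1.1, -0.2, -1.1]
grip_width: 0.0081
finger_force: 78.9
t 13.00 ee [0.5813 0.1284 0.3564] q [-1.3   0.17  1.03  2.2   0.1   0.26 -0.4 ] w 0.0081 F 78.9 wf [ 1.1 -0.2 -1.1]
shift now-tool mm [  1.4 -41.1  59.6] shift goal-tool [  1.5 -41.3  59.4] turn [-0.005  0.005 -0.011]
```

Unwound cleanly. Now I lower by about 72 mm: 41 back along tool y and 59 along tool z.

```bash
python3 -m creep '[{"dx":0,"dy":-4,"dz":6,"ax":0,"ay":0,"az":0,"gripper":0},{"dx":1,"dy":-6,"dz":9,"ax":0,"ay":0,"az":0,"gripper":0},{"dx":0,"dy":-7,"dz":10,"ax":0,"ay":0,"az":0,"gripper":0},{"dx":0,"dy":-7,"dz":10,"ax":0,"ay":0,"az":0,"gripper":0},{"dx":0,"dy":-7,"dz":10,"ax":0,"ay":0,"az":0,"gripper":0},{"dx":0,"dy":-6,"dz":9,"ax":0,"ay":0,"az":0,"gripper":0},{"dx":0,"dy":-4,"dz":5,"ax":0,"ay":0,"az":0,"gripper":0},{"dx":0,"dy":0,"dz":0,"ax":0,"ay":0,"az":0,"gripper":0},{"dx":0,"dy":0,"dz":0,"ax":0,"ay":0,"az":0,"gripper":0},{"dx":0,"dy":0,"dz":0,"ax":0,"ay":0,"az":0,"gripper":0}]' 80
python3 - <<'E'
from h import *
go([.582,.13,.284],F2)
s=ctrl.state();r=R.from_quat(s["tool_rot"]);print(r.apply([0,0,1]),abs(s["joint_velocities"]).max())
b=s["ee_pos"]+r.apply([0,0,.137]);print("pred bowl centre",b)
for n in("scene","top"):
    p,_=optics.capture(n);o=p[100:300,340:540] if n=="scene" else p[100:300,150:350]
    print(n,proj(n,b),proj(n,s["ee_pos"]+r.apply([0,0,.171])))
    o=cv2.resize(o,(400,400),interpolation=cv2.INTER_CUBIC)
    if n=="scene":a=o
cv2.imwrite("pics/final.png",np.clip(cv2.hconcat([a,o])*1.7,0,255).astype(np.uint8)[:,:,::-1])
E
```

```text
t: 14.25
ee_pos: [0.5822, 0.1282, 0.2867]
tool_rot: [0.673, 0.676, 0.214, 0.211]
wrist_force: [0.8, -0.0, -0.4]
grip_width: 0.008
finger_force: 78.9
t 14.25 ee [0.5822 0.1282 0.2867] q [-1.03  0.27  0.76  2.28  0.03  0.08 -0.37] w 0.0080 F 78.9 wf [ 0.8 -0.  -0.4]
shift now-tool mm [ 1.8 -1.8  2.1] shift goal-tool [ 1.8 -1.7  2.1] turn [-0.008  0.006 -0.014]
[ 0.57329261  0.00549435 -0.81933229] 0.0038855868992277677
pred bowl centre [0.66077709 0.12899578 0.17447812]
scene [425.30045207 201.72259572] [426.82668424 218.63270743]
top [226.13971906 166.59163338] [228.93106617 159.10219862]
```

View pics/final.png

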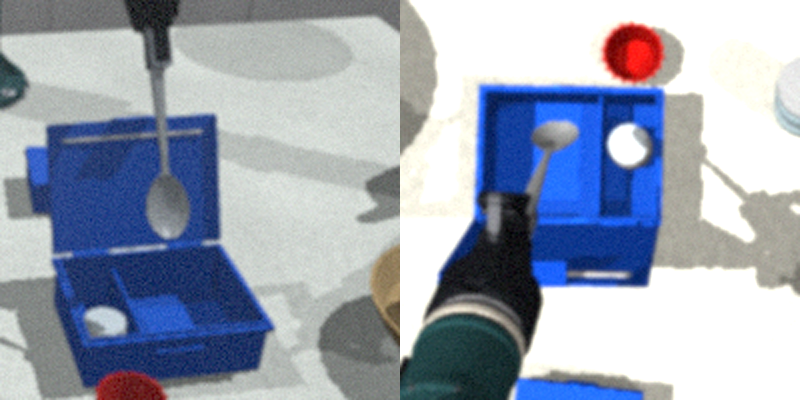

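The bowl is over the middle of the box, hollow up and pointing to the front: (168,205) in the left crop, (555,135) in the right. Joint 6 sits at its range end, so I'll back off slightly before handing in.

```bash
python3 -m creep '[{"dx":0,"dy":2,"dz":0,"ax":0.005,"ay":0,"az":0,"gripper":0},{"dx":0,"dy":2,"dz":0,"ax":0.005,"ay":0,"az":0,"gripper":0},{"dx":0,"dy":2,"dz":0,"ax":0.005,"ay":0,"az":0,"gripper":0},{"dx":0,"dy":2,"dz":0,"ax":0.005,"ay":0,"az":0,"gripper":0},{"dx":0,"dy":0,"dz":0,"ax":0,"ay":0,"az":0,"gripper":0},{"dx":0,"dy":0,"dz":0,"ax":0,"ay":0,"az":0,"gripper":0},{"dx":0,"dy":0,"dz":0,"ax":0,"ay":0,"az":0,"gripper":0},{"dx":0,"dy":0,"dz":0,"ax":0,"ay":0,"az":0,"gripper":0},{"dx":0,"dy":0,"dz":0,"ax":0,"ay":0,"az":0,"gripper":0},{"dx":0,"dy":0,"dz":0,"ax":0,"ay":0,"az":0,"gripper":0}]' 80
python3 - <<'E'
from h import *
s=ctrl.state();r=R.from_quat(s["tool_rot"]);z=r.apply([0,0,1])
b=s["ee_pos"]+r.apply([0,0,.137]);print("bowl",b,"tilt",np.arccos(-z[2]),"q",s["q"].round(3),abs(s["joint_velocities"]).max(),s["finger_force"])
if np.hypot(*(b[:2]-[.656,.13]))<.025 and .15<b[2]<.188 and s["q"][5]>.09: print(ctrl.hand_in())
E
```

```text
t: 15.6
ee_pos: [0.5887, 0.1284, 0.291]
tool_rot: [0.675, 0.678, 0.207, 0.204]
wrist_force: [0.6, 0.2, -1.3]
grip_width: 0.0079
finger_force: 78.9
bowl [0.66489244 0.12912435 0.17720681] tilt 0.5901266437474924 q [-0.988  0.268  0.721  2.247  0.03   0.125 -0.36 ] 0.0017591322506352379 78.91083240509033
the job is handed in; nothing more can be done
None
```

I drew the long spoon out and handed the job in with it held steady in the gripper, hollow up and bowl pointing at you, about 11 cm above the middle of the lunchbox opening; the slope is about 56° below level rather than 45° because a wrist joint reached its limit, but that is inside the allowed range.

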